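# Clip the orange kitchen chart and hang it on the stand

## Robot

A 6-joint arm with a two-finger parallel gripper is mounted at the origin on the work surface. World frame = base frame: x ahead of the robot, y to its left, z up, the work surface at z = 0. Lengths are in m, angles in rad, forces in N, time in s.
With the tool pointing down it reaches from about 0.35 to 0.85 m from the base axis. Payload 8.1 kg.
Tool frame: the origin (TCP) lies on the centre line of the jaws, within the pads' length; the fingertips stand 11 mm ahead of it and the grasp point (between the pads) lies 8 mm behind it (ctrl.nose_length is the z of the fingertips in the tool frame, in m); z points along the fingers, y is the line along which they close (so a half turn about z gives the same grasp; the last joint's range is limited). The gripper opens to 85 mm and grips with 20 to 120 N. Pads are 22 mm wide; open, the fingers measure 114 mm over their backs; the gripper's body (76 mm by 85 mm) begins 54 mm behind the grasp point. The pads swing forward as they close: fully open they stand 13 mm farther back than shut.
Start: joints at [-1.245, 0.13, 1.488, -0, 1.523, -0.085], TCP at [0.24, -0.55, 0.242] pointing down, gripper open.
Joint ranges: [-2.96, 2.96], [-0.89, 2.26], [0.02, 2.5], [-1.34, 4.48], [0, 2.73], [-2.66, 2.66]. Speed limits (rad/s): [2.39, 2.39, 2.79, 3.14, 3.14, 3.14].

## Interface

Orientations are given as a unit quaternion [x, y, z, w].
In Python, from station import ctrl, cams gives the robot as it stands.
- The arm moves only by the shell command python3 -m inch 'ROWS' [OPENING] [FORCE]. ROWS is JSON, a list of rows, each a list of 2 entries, a list of its own where there are three numbers: the shift along the tool's x, y, z as a fraction of full scale, then the turn about the tool's z as a fraction of full scale. In form: [[[tx, ty, tz], yaw], ...]. A call has exactly 8 rows; each row shifts and turns the commanded pose from where the row before left it, along the tool's axes as they then stand; what a row does not reach is not made up. Full scale, the value 1, is 25 mm for a shift and 4 degrees for a turn. A row lasts 1/12 s, in which the tool goes at most 41.7 mm and 7.16 degrees, less where a joint would pass 70% of its speed; a pose out of reach is approached as far as the arm can. A call with a number of a shift or a turn outside -1 to 1 is refused whole. A call with a gripper value outside its range is refused whole. OPENING is the closure, from -1 (fully open) to 1 (shut), set as the call begins (- or left out, the last holds). The fingers move at their own pace and stop on an object; FORCE is the grip in N (left out, the last holds). Time passes only in rows, so rows that do not move let the fingers close, or fill a call up. It gives the time, the measured TCP pose, the force, the opening and the grip force at its end, in the units of the state.
- ctrl.sense(): the state, without advancing time (a new reading comes with each control period).
- cams.capture(name): name is "side" or "top"; returns a dict with "color" (420x560x3 uint8, red, green, blue), "depth" (420x560 float32, m along the optical axis (not along the pixel's ray), 0 where there is no reading), "K" (3x3 intrinsics, pixels), "extrinsics" (4x4, takes a point from world to camera coordinates). Camera axes: x right, y down, z forward; pixel columns grow to the right and rows downward; lengths in m; the calibration is good to about 2 mm. A picture is of the moment at which its call begins.
- ctrl.close_job(): hands the job in; it is judged then, once.
The state is a dict: "time": time; "joints": joint angles; "dq": joint speeds; "tau": joint torques, N m; "position": TCP position; "eef_rot": TCP orientation; "force": force on the tool from outside, world axes, zero at the start; "torque": the same for the moment, N m; "finger_gap": finger opening in m; "grasp_force": force on a finger pad.
Only numpy, scipy, OpenCV 4.12 (cv2) and the standard library are available. Lean on these libraries where they do the work, as an engineer would, in place of code of your own. Each camera call takes 0.05 s, during which the arm holds its last target. There are 200 camera calls.

## Task

Take the spring clip off its low black rest, squeeze it open and let it close on the middle of the top edge of the orange-framed chart while that chart stands in its wooden block. Let go, then lift the chart out by the clip, without holding the chart itself, and hang it straight and still on the tall steel stand with the clip's rod seated in both forks. Leave the green chart in its slot and do not disturb the other things on the counter.

Things in the scene. Friction and masses are not known exactly. Their poses are not given: they have to be found in the camera images.
- clip: Spring clip, 115 g, made of a steel rod, red levers above it, a yellow tab between them and two jaws below. Origin: middle of the cross rod (8 mm diameter, 148 mm long), on its axis. y runs along the rod, z points up from jaws to tab, x is the way the levers and jaws move; turned half round about z it is the same clip. Its balance point lies below the rod.
- clip_levers (a point): Point between the two red levers at the height to pinch them, 30 mm above the rod. Levers are 26 mm wide along y, from 8 to 38 mm above the rod, one on each x side, leaning outwards, 50 mm over the outside at their tops. Pinched along x (about 11 N) they close to a stop where they are upright and parallel, 24 mm over the outside, and the jaws are open.
- clip_tab (a point): Middle of the yellow grip block, 63 mm above the rod: 10 mm thick along x, 30 mm wide along y, from 50 to 76 mm above the rod, so clear above the lever tops. Held here along x, the clip stays shut.
- clip_jaws (a point): Middle between the black jaw pads, 31 mm below the rod. Pads are 36 mm wide along y, 24 to 38 mm below the rod. Shut and empty they are 3.5 mm apart; fully open about 29 mm apart at their lower edges. A spring shuts them with about 8 N. A sheet may enter until it meets the rod; with its top edge 20 mm below the rod's axis it is held well.
- jaw_a (a joint): Opening angle of the clip's jaws (rad): 0 shut and empty, about 0.02 shut on a chart, 0.35 fully squeezed open. Each jaw turns by this angle.
- orange_chart: Stiff orange-framed picture panel, the one to hang: 5 mm thick (x), 84 mm wide (y), 115 mm tall (z), about 50 to 90 g. Origin: middle of its lower edge. Starts upright in one of the block's two slots; both faces are alike.
- orange_chart_top (a point): Middle of the orange chart's top edge; axes as the chart.
- green_chart: Green-framed panel of the same size in the block's other slot; leave it there. Origin: middle of its lower edge.
- block: Fixed wooden block 120 (x) x 110 (y) x 35 mm, origin at the centre of its underside. Two slots along y, at x = -30 and x = +30 mm, 6.5 mm wide, 88 mm long, from the top down to 7 mm above the counter; the charts stand in them and may lean by about 0.05 rad.
- rest: Fixed low black rest where the clip hangs at the start: base 90 x 165 x 12 mm, two posts 14 mm square at y = -59 and y = +59 mm, each with an open-topped V fork in which the clip's rod lies along y. Fork tips reach about 10 mm above the rod's axis. Origin at the centre of its underside.
- rest_seat (a point): Where the middle of the rod lies in the rest: on the rest's centre line, 100 mm above the counter. Axes as the rest.
- stand: Fixed tall steel stand like the rest but taller: base 110 x 165 x 12 mm, two posts 14 mm square at y = -59 and y = +59 mm (104 mm clear between them) with open-topped V forks, mouth about 31 mm wide along x, tips about 10 mm above the seated rod's axis. Nothing joins the posts above the base, so a chart can pass between them along x. Origin at the centre of its underside.
- stand_seat (a point): Where the middle of the rod must lie when hung: 170 mm above the counter, midway between the forks. Axes as the stand; the rod lies along its y, either way round.
- jar: Amber jar with steel lid, 64 mm diameter, 85 mm tall; leave alone. Origin under its centre.
- can: Can with yellow label, 66 mm diameter, 100 mm tall; leave alone. Origin under its centre.
- cup: Blue mug, 76 mm diameter, 85 mm tall; leave alone. Origin under its centre.
- carton: Cardboard carton 55 x 85 x 60 mm; leave alone. Origin under its centre.
- sauce: Sauce bottle, 56 mm diameter, 170 mm tall; leave alone. Origin under its centre.
- salt: Small white tub with a blue band, 48 mm diameter, 70 mm tall; leave alone. Origin under its centre.
Not all that is in view belongs to the job. What is shaped like the stand but purple or yellow is not meant. Leave any pink look-alike of the rest alone.

How it is judged:
By the outcome, as a careful person would: the job done as asked, in the order asked, and still so for the second after the job is handed in, with the robot touching nothing.
It also fails if it takes over 72 s, if anything falls off the work surface, if the arm or the gripper's body presses on something with over 40 N, if the wrist force passes 120 N, or if a joint passes its speed limit or range.

## Working session

There is one attempt and no reset: what is moved stays moved. The work goes in short steps, Python scripts to look and compute and a shell command to move; the robot and the scene stay as the last step left them, time stands still between calls to the robot, and variables do not carry over. Pictures are saved under pics/ and viewed, at most 10 in all, crops included, and the job is handed in when it is done.

```bash
ls; mkdir -p pics; cat > h.py <<'E'
import numpy as np, cv2
from station import ctrl, cams
def grab(n):
    c=cams.capture(n); return c
def save(c,name,crop=None,s=1):
    im=c["color"][:,:,::-1]
    if crop: r0,r1,c0,c1=crop; im=im[r0:r1,c0:c1]
    if s!=1: im=cv2.resize(im,None,fx=s,fy=s,interpolation=cv2.INTER_CUBIC)
    cv2.imwrite("pics/"+name+".png",im)
def pts(c):
    d=c["depth"]; K=c["K"]; v,u=np.mgrid[:d.shape[0],:d.shape[1]]
    p=np.stack([(u-K[0,2])/K[0,0]*d,(v-K[1,2])/K[1,1]*d,d],-1)
    E=c["extrinsics"]; return (p-E[:3,3])@E[:3,:3]
def ray(c,u,v,z):
    E=c["extrinsics"]; R=E[:3,:3]; o=-R.T@E[:3,3]
    d=R.T@np.linalg.solve(c["K"],[u,v,1]); return o+d*(z-o[2])/d[2]
E
python3 - <<'E'
from h import *
np.set_printoptions(precision=4,suppress=True)
for n in("top","side"):
    c=grab(n); save(c,n+"0"); np.savez(n+"0.npz",**c)
    E=c["extrinsics"]; print(n,-E[:3,:3].T@E[:3,3],E[:3,:3],c["K"])
print(ctrl.sense())
E
```

```text
pics
top [ 0.3614 -0.003   1.1419] [[-0.0031 -1.     -0.0077]
 [-0.9927  0.004  -0.1205]
 [ 0.1206  0.0073 -0.9927]] [[398.6536   0.     285.0882]
 [  0.     398.6536 213.5944]
 [  0.       0.       1.    ]]
side [-0.0348  0.8168  0.9625] [[-0.8338 -0.5519  0.0108]
 [-0.3759  0.5533 -0.7433]
 [ 0.4042 -0.6239 -0.6689]] [[471.7915   0.     284.031 ]
 [  0.     471.7915 207.2352]
 [  0.       0.       1.    ]]
{'time': 0.1, 'joints': array([-1.2454,  0.1311,  1.4892,  0.    ,  1.523 , -0.0854]), 'dq': array([ 0.0017, -0.0018, -0.0036,  0.0013, -0.0002, -0.0002]), 'tau': array([  0.0002, -57.0952, -50.1943,  -0.0002,   0.0081,  -0.0001]), 'position': array([ 0.2395, -0.5496,  0.2414]), 'eef_rot': array([ 0.979 ,  0.2039, -0.0001, -0.0008]), 'force': array([ 0.2685, -0.0207, -0.0868]), 'torque': array([-0.005, -0.053,  0.033]), 'grasp_force': 0.0, 'finger_gap': 0.08525020676435546}
```

View pics/top0.png

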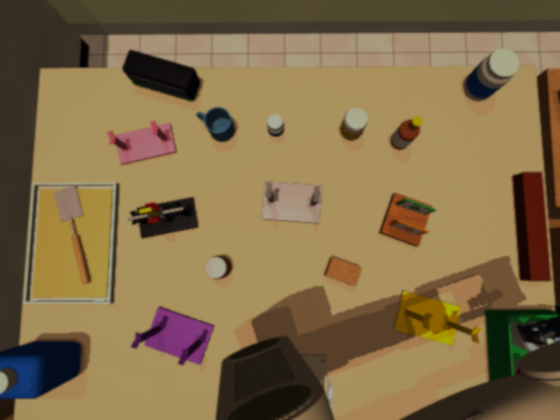

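View pics/side0.png

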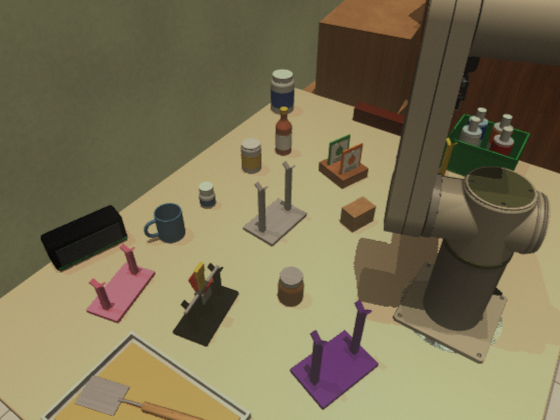

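The top view shows the black rest with the clip at about (163,215), the grey steel stand at (293,202), and the wooden block at (407,220). In the block, the orange chart is at about (410,228) and the green at (415,206). The look-alikes are pink (145,143), purple (180,335) and yellow (430,317). Only the grey stand and the black rest fit the description. I'll confirm this in an enlarged crop and measure.

```bash
python3 - <<'E'
from h import *
np.set_printoptions(precision=4,suppress=True)
T=dict(np.load("top0.npz"));S=dict(np.load("side0.npz"))
def cr(c,r0,r1,c0,c1,w,h): return cv2.resize(c["color"][r0:r1,c0:c1,::-1],(w,h),interpolation=cv2.INTER_CUBIC)
a=np.hstack([cr(T,190,245,125,205,400,275),cr(T,180,255,370,450,400,275)])
b=np.hstack([cr(S,255,345,165,245,400,300),cr(S,125,190,310,380,400,300)])
im=np.vstack([a,b]); im=np.clip(im.astype(float)*1.6,0,255).astype(np.uint8); cv2.imwrite("pics/crop1.png",im)
for n,c,boxes in(("top",T,dict(rest=(190,245,125,205),stand=(175,230,255,330),block=(185,255,375,450))),("side",S,dict(rest=(255,345,165,245),stand=(155,250,235,310),block=(125,190,310,380)))):
    P=pts(c); hsv=cv2.cvtColor(c["color"],cv2.COLOR_RGB2HSV)
    for k,(r0,r1,c0,c1) in boxes.items():
        p=P[r0:r1,c0:c1].reshape(-1,3); h=hsv[r0:r1,c0:c1].reshape(-1,3)
        for lo,hi in((.008,.016),(.03,.04),(.09,.11),(.11,.125),(.125,.155),(.155,.19)):
            m=(p[:,2]>lo)&(p[:,2]<hi)
            if m.sum()>8:
                q=p[m]; r=cv2.minAreaRect((q[:,:2]*1000).astype(np.float32)); print(n,k,lo,hi,m.sum(),q.mean(0),"rect",np.round(r[0],1),np.round(r[1],1),round(r[2],1))
E
```

```text
top rest 0.008 0.016 1169 [0.4847 0.3326 0.0122] rect [490.5 342.9] [ 90.4 166.3] 10.9
top rest 0.03 0.04 16 [0.4868 0.3523 0.0344] rect [490.7 343. ] [ 14.4 131.3] 11.0
top rest 0.09 0.11 330 [0.49   0.3452 0.104 ] rect [490.3 346.9] [ 36.5 148.3] 10.9
top rest 0.11 0.125 62 [0.4935 0.3421 0.1165] rect [490.9 343.5] [ 36.9 125.6] 10.4
top rest 0.125 0.155 75 [0.4932 0.3461 0.1337] rect [490.2 345.4] [49.3 26.8] 12.8
top rest 0.155 0.19 73 [0.4891 0.3441 0.1724] rect [489.5 346.1] [10.2 29.5] 13.6
top stand 0.008 0.016 1795 [ 0.53   -0.0139  0.0121] rect [533.3 -14.5] [165.  110.1] 85.3
top stand 0.09 0.11 16 [ 0.5285 -0.0207  0.1005] rect [533.1 -14.4] [127.1  14.1] 85.3
top stand 0.125 0.155 14 [ 0.5329 -0.0072  0.1431] rect [532.7 -15.1] [105.7  14.2] 85.3
top stand 0.155 0.19 166 [ 0.5335 -0.0183  0.1733] rect [532.6 -14.5] [131.9  36.1] 86.3
top block 0.008 0.016 43 [ 0.465  -0.296   0.0122] rect [ 468.1 -296.2] [155.5  73.9] 20.2
top block 0.03 0.04 1157 [ 0.4766 -0.3283  0.0351] rect [ 480.9 -334.8] [111.8 120.5] 69.6
top block 0.09 0.11 110 [ 0.4838 -0.3332  0.1002] rect [ 47
[... 915 characters left out ...]
 74 [ 0.5297 -0.01    0.1003] rect [530.4 -11. ] [132.8  17.9] 86.7
side stand 0.11 0.125 52 [ 0.5294 -0.0023  0.1168] rect [531.2 -10.5] [131.7  17.2] 85.6
side stand 0.125 0.155 126 [ 0.5297 -0.0046  0.1393] rect [530.9 -12.9] [137.4  16.5] 84.5
side stand 0.155 0.19 149 [ 0.5337 -0.0075  0.1677] rect [532.2 -12.8] [136.6  36.5] 85.1
side block 0.008 0.016 108 [ 0.4636 -0.3142  0.012 ] rect [ 464.  -454.6] [386.4 141. ] 82.8
side block 0.03 0.04 405 [ 0.4704 -0.3109  0.0334] rect [ 477.8 -331.4] [115.9 123.8] 69.6
side block 0.09 0.11 208 [ 0.4773 -0.3293  0.0999] rect [ 477.2 -331.5] [87.7 71.4] 67.2
side block 0.11 0.125 155 [ 0.4776 -0.3295  0.1163] rect [ 479.6 -330.4] [86.8 70.4] 69.2
```

View pics/crop1.png

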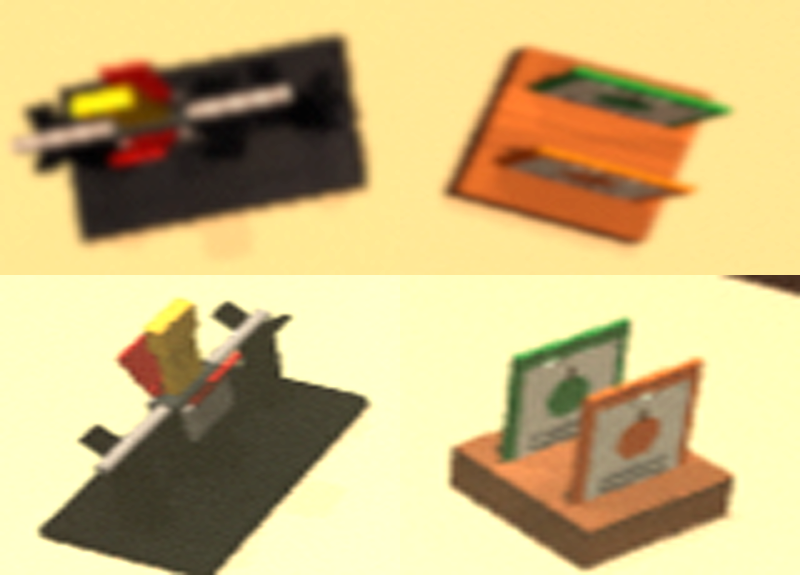

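The crop confirms the clip in the black rest, with red levers and a yellow tab, and the orange chart in the nearer slot of the block. Poses are consistent between the two views, so I'll average them. Next I'll turn the tool and measure the orange chart top.

```bash
cat >> h.py <<'E'
from scipy.spatial.transform import Rotation as Ro
def rem(tx,ty,tz,ay):
    s=ctrl.sense(); R=Ro.from_quat(s["eef_rot"]).as_matrix(); p=s["position"]
    d=R.T@(np.array([tx,ty,tz])-p)
    cur=np.degrees(np.arctan2(R[1,1],R[0,1])); dy=-((ay-cur+90)%180-90)
    print("t",round(s["time"],2),"p",p.round(4),"yang",cur.round(2),"tilt",np.degrees(np.arccos(-R[2,2])).round(2),"gap",round(s["finger_gap"],4),"gf",round(s["grasp_force"],1),"F",s["force"].round(1),"q",s["joints"].round(2))
    print("remaining tool mm",(d*1000).round(1),"units",(d/.025).round(2),"yaw units",round(dy/4,2))
E
python3 - <<'E'
from h import *
np.set_printoptions(precision=1,suppress=True)
for n,b in(("top",(185,255,375,450)),("side",(125,190,310,380))):
    c=dict(np.load(n+"0.npz")); P=pts(c)*1000; r0,r1,c0,c1=b
    p=P[r0:r1,c0:c1].reshape(-1,3); a=np.radians(-20.4); e=np.array([np.cos(a),np.sin(a)]);f=np.array([-e[1],e[0]])
    lx=(p[:,:2]-[479.4,-333.1])@e; ly=(p[:,:2]-[479.4,-333.1])@f
    for s in(-30,30):
        for lo,hi in((42,70),(70,100),(100,117),(117,130)):
            m=(abs(lx-s)<16)&(p[:,2]>lo)&(p[:,2]<hi)
            if m.sum()>3: print(n,s,lo,m.sum(),"lx med",np.median(lx[m]),"ext",np.percentile(lx[m],[2,98]),"ly ext",ly[m].min(),ly[m].max(),"zmax",p[m,2].max(), "rect",[np.round(x,1) for x in cv2.minAreaRect(p[m,:2].astype(np.float32))])
E
python3 -m inch '[[[0,0,0],-0.8],[[0,0,0],-0.8],[[0,0,0],-0.8],[[0,0,0],-0.8],[[0,0,0],-0.8],[[0,0,0],-0.8],[[0,0,0],-0.8],[[0,0,0],-0.8]]' -1 30
python3 -m inch '[[[0,0,0],-0.8],[[0,0,0],-0.8],[[0,0,0],-0.8],[[0,0,0],-0.8],[[0,0,0],-0.8],[[0,0,0],-0.8],[[0,0,0],-0.8],[[0,0,0],-0.8]]'
python3 -m inch '[[[0,0,0],-0.8],[[0,0,0],-0.8],[[0,0,0],-0.8],[[0,0,0],-0.8],[[0,0,0],-0.8],[[0,0,0],-0.8],[[0,0,0],-0.8],[[0,0,0],-0.8]]'
python3 -c "
from h import *
rem(.489,.347,.242,10.8)"
```

```text
top -30 42 57 lx med -30.924853458220035 ext [-31.6 -27.8] ly ext -40.84088780436182 41.53357660852713 zmax 68.29873473264522 rect [array([ 451. , -322.1]), array([82.5,  4.9]), np.float64(66.4)]
top -30 70 70 lx med -30.830164001083546 ext [-31.7 -27.9] ly ext -43.179878867790514 41.599407593136824 zmax 99.67681478455633 rect [array([ 450.5, -323.1]), array([84.8,  4.6]), np.float64(66.9)]
top -30 100 54 lx med -30.7738588265303 ext [-31.6 -27. ] ly ext -38.923036433187306 41.19454020706082 zmax 116.89199015827859 rect [array([ 451.1, -321.3]), array([80.1,  5.4]), np.float64(66.0)]
top -30 117 72 lx med -28.441093615493543 ext [-31. -26.] ly ext -43.00358310210338 40.83589607059526 zmax 126.98413507178665 rect [array([ 452.5, -324.3]), array([83.8,  5.5]), np.float64(69.5)]
top 30 42 78 lx med 29.15329101751702 ext [28.1 31.3] ly ext -42.54230754350184 41.34626736740768 zmax 69.5942640039784 rect [array([ 506.8, -343.9]), array([83.9,  3.7]), np.float64(67.9)]
top 30 70 91 lx med 29.122814912114368 ext [27.9 32.2] ly ext -42.583143073449904 41.30373256295742 zmax 99.9715733976576 r
[... 1988 characters left out ...]
y([82.6,  9.8]), np.float64(71.0)]
time: 0.77
position: [0.2395, -0.5498, 0.2416]
eef_rot: [0.909, 0.417, 0.0, -0.001]
force: [-0.5, -0.6, 0.1]
finger_gap: 0.0852
grasp_force: 0.0
time: 1.43
position: [0.2395, -0.5498, 0.2417]
eef_rot: [0.794, 0.608, 0.0, -0.001]
force: [0.4, -0.0, -0.4]
finger_gap: 0.0851
grasp_force: 0.0
time: 2.1
position: [0.2395, -0.5498, 0.2416]
eef_rot: [0.639, 0.769, 0.0, -0.0]
force: [-0.2, 0.9, 0.1]
finger_gap: 0.0855
grasp_force: 0.0
t 2.1 p [ 0.2395 -0.5498  0.2416] yang 10.5 tilt 0.07 gap 0.0855 gf 0.0 F [-0.2  0.9  0.1] q [-1.25  0.13  1.49 -0.    1.52 -1.43]
remaining tool mm [8.363e+02 4.087e+02 5.000e-01] units [3.345e+01 1.635e+01 2.000e-02] yaw units -0.08
```

```bash

python3 -m inch '[[[1,0.7,0],0],[[1,0.7,0],0],[[1,0.7,0],0],[[1,0.7,0],0],[[1,0.7,0],0],[[1,0.7,0],0],[[1,0.7,0],0],[[1,0.7,0],0]]'
python3 -m inch '[[[1,0.7,0],0],[[1,0.7,0],0],[[1,0.7,0],0],[[1,0.7,0],0],[[1,0.7,0],0],[[1,0.7,0],0],[[1,0.7,0],0],[[1,0.7,0],0]]'
python3 -m inch '[[[1,0.5,0],0],[[1,0.5,0],0],[[1,0.5,0],0],[[1,0.5,0],0],[[1,0.5,0],0],[[1,0.5,0],0],[[1,0.5,0],0],[[1,0.5,0],0]]'
python3 -m inch '[[[1,0.1,0],0],[[1,0.1,0],0],[[1,0.1,0],0],[[1,0.1,0],0],[[1,0.1,0],0],[[1,0.1,0],0],[[1,0.1,0],0],[[0.8,0,0],0]]'
python3 -c "
from h import *
rem(.489,.347,.142,10.8)
c=grab('top');save(c,'a1')"
```

```text
time: 2.77
position: [0.3416, -0.3266, 0.2419]
eef_rot: [0.641, 0.768, 0.0, -0.0]
force: [0.8, 0.4, 0.9]
finger_gap: 0.0854
grasp_force: 0.0
time: 3.43
position: [0.4434, -0.1048, 0.242]
eef_rot: [0.641, 0.768, -0.0, -0.0]
force: [0.5, 0.3, 0.5]
finger_gap: 0.0855
grasp_force: 0.0
time: 4.1
position: [0.5057, 0.1098, 0.2419]
eef_rot: [0.64, 0.768, -0.0, -0.0]
force: [0.7, -0.3, 0.8]
finger_gap: 0.0857
grasp_force: 0.0
time: 4.77
position: [0.4875, 0.305, 0.2417]
eef_rot: [0.64, 0.768, -0.0, -0.0]
force: [0.4, -0.8, 0.1]
finger_gap: 0.0858
grasp_force: 0.0
t 4.77 p [0.4875 0.305  0.2417] yang 10.37 tilt 0.05 gap 0.0858 gf 0.0 F [ 0.4 -0.8  0.1] q [0.47 0.06 1.56 0.   1.52 0.29]
remaining tool mm [41.   9.1 99.7] units [1.64 0.37 3.99] yaw units -0.11
```

```bash

python3 -m inch '[[[0.8,0.2,0],-0.1],[[0.8,0.17,0],0],[[0,0,0],0],[[0,0,0.5],0],[[0,0,0.5],0],[[0,0,0.5],0],[[0,0,0.5],0],[[0,0,0],0]]'
python3 -c "
from h import *
rem(.489,.347,.121,10.8)
c=grab('side');save(c,'a2',(215,345,145,275),4)"
```

```text
time: 5.48
position: [0.488, 0.3424, 0.1874]
eef_rot: [0.638, 0.77, -0.003, -0.001]
force: [-0.4, -0.2, -0.4]
finger_gap: 0.0859
grasp_force: 0.0
t 5.48 p [0.488  0.3424 0.1874] yang 10.68 tilt 0.38 gap 0.0859 gf 0.0 F [-0.4 -0.2 -0.4] q [ 0.53  0.16  1.56 -0.    1.43  0.34]
remaining tool mm [ 4.4  2.3 66.4] units [0.18 0.09 2.66] yaw units -0.03
```

View pics/a2.png

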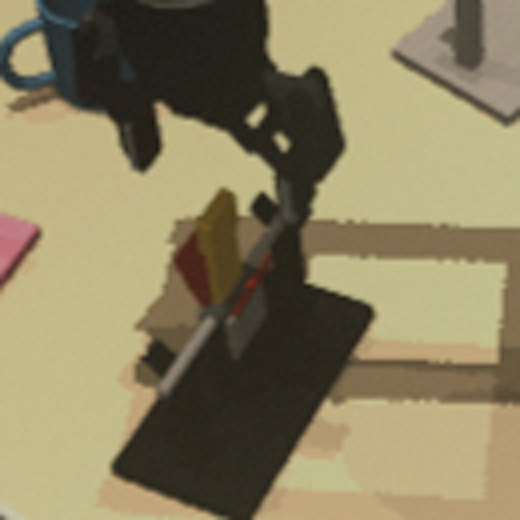

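The side crop shows the open fingers on either side of the tab, in line across the rod. I'll descend and pinch the levers.

```bash

python3 -m inch '[[[0,0,0],0],[[0.1,0.05,0.3],0],[[0,0,0.5],0],[[0,0,0.5],0],[[0,0,0.4],0],[[0,0,0.4],0],[[0,0,0],0],[[0,0,0],0]]'
python3 -c "
from h import *
rem(.489,.347,.121,10.8)"
```

```text
time: 6.2
position: [0.4898, 0.3466, 0.1384]
eef_rot: [0.638, 0.77, -0.001, -0.0]
force: [0.3, 0.7, 0.2]
finger_gap: 0.0852
grasp_force: 0.0
t 6.2 p [0.4898 0.3466 0.1384] yang 10.74 tilt 0.14 gap 0.0852 gf 0.0 F [0.3 0.7 0.2] q [ 0.53  0.2   1.6  -0.    1.34  0.34]
remaining tool mm [ 0.5 -0.7 17.4] units [ 0.02 -0.03  0.7 ] yaw units -0.02
```

```bash

python3 -m inch '[[[0,0,0.3],0],[[0,0,0.3],0],[[0,0,0.1],0],[[0,0,0],0],[[0,0,0],0],[[0,0,0],0],[[0,0,0],0],[[0,0,0],0]]'
python3 -m inch '[[[0,0,0],0],[[0,0,0],0],[[0,0,0],0],[[0,0,0],0],[[0,0,0],0],[[0,0,0],0],[[0,0,0],0],[[0,0,0],0]]' 1 30
python3 -m inch '[[[0,0,0],0],[[0,0,0],0],[[0,0,0],0],[[0,0,0],0],[[0,0,0],0],[[0,0,0],0],[[0,0,0],0],[[0,0,0],0]]'
python3 -c "
from h import *
rem(.489,.347,.121,10.8)
c=grab('side');save(c,'a3',(215,345,145,275),4)"
```

```text
time: 6.87
position: [0.4908, 0.3472, 0.1227]
eef_rot: [0.638, 0.77, 0.0, 0.0]
force: [-1.0, 0.2, 1.0]
finger_gap: 0.0853
grasp_force: 0.0
time: 7.53
position: [0.4921, 0.348, 0.1279]
eef_rot: [0.638, 0.77, 0.002, 0.001]
force: [-11.6, -6.7, 31.7]
finger_gap: 0.0243
grasp_force: 28.1
time: 8.2
position: [0.4921, 0.348, 0.1279]
eef_rot: [0.638, 0.77, 0.002, 0.001]
force: [-10.7, -6.7, 31.0]
finger_gap: 0.0238
grasp_force: 28.1
t 8.2 p [0.4921 0.348  0.1279] yang 10.75 tilt 0.28 gap 0.0238 gf 28.1 F [-10.7  -6.7  31. ] q [ 0.53  0.21  1.61 -0.    1.31  0.34]
remaining tool mm [-0.4 -3.3  6.9] units [-0.02 -0.13  0.27] yaw units -0.01
```

View pics/a3.png

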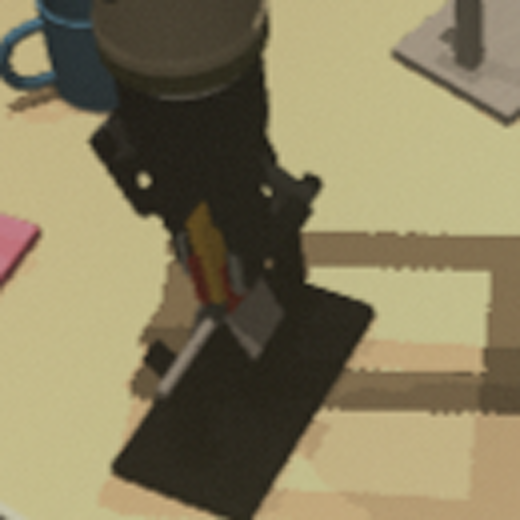

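The levers are pinched to the stop (gap 23.8 mm) and the jaws are open. The fingers' forward swing loaded the rest by about 31 N, so I'll relieve that by lifting.

```bash

python3 -m inch '[[[0,-0.05,-0.15],0],[[0,-0.05,-0.15],0],[[0,0,-0.2],0],[[0,0,-0.3],0],[[0,0,-0.4],0],[[0,0,-0.5],0],[[0,0,-0.6],0],[[0,0,-0.6],0]]'
python3 -m inch '[[[0,0,-0.8],0],[[0,0,-0.8],0],[[0,0,-0.8],0],[[0,0,-0.8],0],[[0,0,-0.4],0],[[0,0,0],0],[[0,0,0],0],[[0,0,0],0]]'
python3 -c "
from h import *
rem(.4514,-.323,.28,-20.4)
c=grab('side');np.savez('a4.npz',**c);save(c,'a4',(140,290,165,295),4)"
```

```text
time: 8.92
position: [0.4881, 0.3466, 0.1961]
eef_rot: [0.638, 0.77, -0.0, -0.0]
force: [0.5, 0.3, -1.6]
finger_gap: 0.0229
grasp_force: 29.9
time: 9.58
position: [0.4876, 0.3463, 0.2833]
eef_rot: [0.638, 0.77, -0.001, -0.0]
force: [-0.8, 0.1, -2.2]
finger_gap: 0.0234
grasp_force: 29.9
t 9.58 p [0.4876 0.3463 0.2833] yang 10.74 tilt 0.12 gap 0.0234 gf 29.9 F [-0.8  0.1 -2.2] q [0.53 0.11 1.43 0.   1.6  0.34]
remaining tool mm [-650.8 -160.3    4.1] units [-26.03  -6.41   0.16] yaw units 7.78
```

View pics/a4.png

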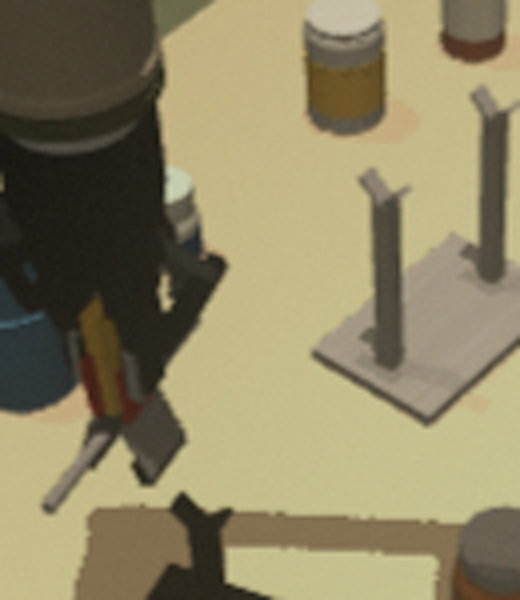

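```bash

python3 -m inch '[[[-0.4,-0.1,0],0],[[-0.8,-0.2,0],0],[[-1,-0.25,0],0],[[-1,-0.25,0],0],[[-1,-0.25,0],0],[[-1,-0.25,0],0],[[-1,-0.25,0],0],[[-1,-0.25,0],0]]'
python3 -m inch '[[[-1,-0.25,0],0],[[-1,-0.25,0],0],[[-1,-0.25,0],0],[[-1,-0.25,0],0],[[-1,-0.25,0],0],[[-1,-0.25,0],0],[[-1,-0.25,0],0],[[-1,-0.25,0],0]]'
python3 -m inch '[[[-1,-0.25,0],0],[[-1,-0.25,0],0],[[-1,-0.25,0],0],[[-1,-0.25,0],0],[[-1,-0.25,0],0],[[-1,-0.25,0],0],[[-0.7,-0.2,0],0],[[-0.4,-0.1,0],0]]'
python3 -m inch '[[[0,0,0],0.9],[[0,0,0],0.9],[[0,0,0],0.9],[[0,0,0],0.9],[[0,0,0],0.9],[[0,0,0],0.9],[[0,0,0],0.9],[[0,0,0],0.9]]'
python3 -m inch '[[[0,0,0],0.5],[[0,0,0],0],[[0,0,0],0],[[0,0,0],0],[[0,0,0],0],[[0,0,0],0],[[0,0,0],0],[[0,0,0],0]]'
python3 -c "
from h import *
rem(.4514,-.323,.22,-20.4)"
```

```text
time: 10.3
position: [0.4765, 0.1595, 0.2836]
eef_rot: [0.638, 0.77, -0.001, -0.0]
force: [0.4, -0.7, -0.2]
finger_gap: 0.0232
grasp_force: 30.0
time: 10.97
position: [0.4644, -0.0461, 0.2838]
eef_rot: [0.638, 0.77, -0.0, -0.001]
force: [-0.8, -0.1, -1.5]
finger_gap: 0.023
grasp_force: 30.0
time: 11.63
position: [0.453, -0.2293, 0.2836]
eef_rot: [0.639, 0.77, -0.0, -0.001]
force: [0.6, 0.1, -1.1]
finger_gap: 0.0233
grasp_force: 30.0
time: 12.3
position: [0.4539, -0.2268, 0.284]
eef_rot: [0.81, 0.586, -0.0, -0.001]
force: [0.3, 0.0, -1.9]
finger_gap: 0.0233
grasp_force: 29.9
time: 12.97
position: [0.4544, -0.2272, 0.2848]
eef_rot: [0.819, 0.573, 0.0, 0.0]
force: [0.1, 0.3, -0.7]
finger_gap: 0.0232
grasp_force: 29.9
t 12.97 p [ 0.4544 -0.2272  0.2848] yang -20.05 tilt 0.0 gap 0.0232 gf 29.9 F [ 0.1  0.3 -0.7] q [-0.56 -0.13  1.68  0.    1.6  -0.21]
remaining tool mm [-91.   30.   64.8] units [-3.64  1.2   2.59] yaw units 0.09
```

```bash

python3 -m inch '[[[-0.5,0.2,0],0.1],[[-0.8,0.3,0],0],[[-0.8,0.3,0],0],[[-0.8,0.2,0],0],[[-0.5,0.1,0.5],0],[[-0.2,0.1,0.8],0],[[0,0,0.8],0],[[0,0,0.5],0]]'
python3 -m inch '[[[0,0,0],0],[[0,0,0],0],[[0,0,0],0],[[0,0,0],0],[[0,0,0],0],[[0,0,0],0],[[0,0,0],0],[[0,0,0],0]]'
python3 - <<'E'
from h import *
np.set_printoptions(precision=1,suppress=True)
rem(.4514,-.323,.22,-20.4)
c=grab('side');np.savez('a5.npz',**c);save(c,'a5',(70,190,290,400),5)
t=grab('top');np.savez('a5t.npz',**t)
E
```

```text
time: 13.63
position: [0.4499, -0.3221, 0.2163]
eef_rot: [0.822, 0.57, -0.0, -0.002]
force: [0.2, -0.7, -1.8]
finger_gap: 0.0235
grasp_force: 30.0
time: 14.3
position: [0.4513, -0.3221, 0.2202]
eef_rot: [0.821, 0.57, 0.0, 0.0]
force: [0.2, 0.4, -0.2]
finger_gap: 0.0231
grasp_force: 30.0
t 14.3 p [ 0.5 -0.3  0.2] yang -20.46 tilt 0.04 gap 0.0231 gf 30.0 F [ 0.2  0.4 -0.2] q [-0.7  0.   1.6 -0.   1.5 -0.4]
remaining tool mm [-0.8  0.4  0.2] units [-0.  0.  0.] yaw units -0.01
```

View pics/a5.png

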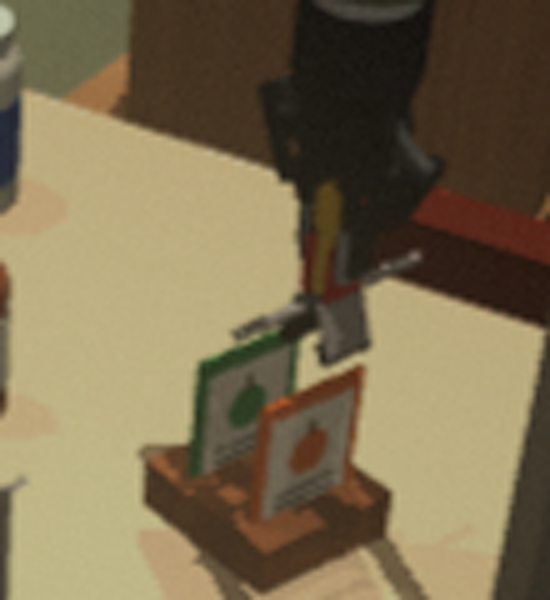

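The side crop shows the rod, with ends near full-frame pixels (337,137) and (374,121), parallel to the chart's top edge and above it. I'll measure the rod relative to the chart in the same views.

```bash
python3 - <<'E'
from h import *
np.set_printoptions(precision=1,suppress=True)
a=np.radians(-20.4); e=np.array([np.cos(a),np.sin(a)]);f=np.array([-e[1],e[0]]);o=np.array([451.4,-323.0])
for n in("a5","a5t"):
    c=dict(np.load(n+".npz")); p=pts(c).reshape(-1,3)*1000; col=cv2.cvtColor(c["color"],cv2.COLOR_RGB2HSV).reshape(-1,3)
    lx=(p[:,:2]-o)@e; ly=(p[:,:2]-o)@f; z=p[:,2]
    m=(abs(lx)<20)&(abs(ly)<85)&(abs(ly)>22)&(z>160)&(z<225)
    print(n,"rod n",m.sum()); 
    if m.sum()>6:
        k=np.polyfit(ly[m],lx[m],1); kz=np.polyfit(ly[m],z[m],1)
        print(" ly",ly[m].min(),ly[m].max(),"mid",(ly[m].min()+ly[m].max())/2,"lx@0",k[1],"angle rel chart deg",-np.degrees(k[0]),"z@0",kz[1],"slope",np.degrees(kz[0]), "z pct",np.percentile(z[m],[5,50,95]))
    m=(abs(lx)<12)&(abs(ly)<60)&(z>117)&(z<130)&(col[:,0]<18)&(col[:,1]>110)
    k=np.polyfit(ly[m],lx[m],1); print(" chart top n",m.sum(),"ly",ly[m].min(),ly[m].max(),"mid",(ly[m].min()+ly[m].max())/2,"lx",np.percentile(lx[m],[5,50,95]),"ang",-np.degrees(k[0]),"z",np.percentile(z[m],[50,95]))
    m=(abs(lx)<22)&(abs(ly)<19)&(z>135)&(z<178); print(" jaws n",m.sum(),"lx",np.percentile(lx[m],[2,98]),"ly",np.percentile(ly[m],[2,98]),"zmin",np.percentile(z[m],[2]))
E
```

```text
a5 rod n 78
 ly -73.62862960665343 77.76000878739538 mid 2.0656895903709724 lx@0 -5.837457748650694 angle rel chart deg -0.10498641360213071 z@0 191.38924673566785 slope -0.15674133469237644 z pct [187.1 191.5 195.3]
 chart top n 35 ly -37.38407502512177 44.61960505426144 mid 3.6177650145698372 lx [-4.5 -1.3  3. ] ang 0.018235627745242424 z [119.3 122.3]
 jaws n 53 lx [-21.9  14.3] ly [-14.6  18.6] zmin [153.6]
a5t rod n 75
 ly 22.804304365602544 74.37425607574167 mid 48.58928022067211 lx@0 -2.6805169803132682 angle rel chart deg -0.39759836236307744 z@0 195.77419578258454 slope -1.9494897121400214 z pct [190.6 194.1 197.2]
 chart top n 37 ly 1.553107915717656 40.672506374936 mid 21.112807145326826 lx [-1.2  1.5  4.3] ang -0.15458851691036818 z [121.6 124.2]
 jaws n 33 lx [-21.6  18.4] ly [ 2.3 18.9] zmin [160.8]
```

The rod sits about 2.7 mm to the -x side of the chart edge, with yaw and middle good. The rod is at z≈0.189 and the chart top at 0.122. I'll correct the sideways offset and lower about 50 mm.

```bash

python3 -m inch '[[[0,0.1,0],0],[[0,0,0.2],0],[[0,0,0.3],0],[[0,0,0.3],0],[[0,0,0.3],0],[[0,0,0.2],0],[[0,0,0],0],[[0,0,0],0]]'
python3 -m inch '[[[0,0,0.2],0],[[0,0,0.2],0],[[0,0,0.2],0],[[0,0,0.1],0],[[0,0,0],0],[[0,0,0],0],[[0,0,0],0],[[0,0,0],0]]'
python3 - <<'E'
from h import *
rem(.4514,-.323,.1697,-20.4)
c=grab('side');np.savez('a6.npz',**c);save(c,'a6',(70,190,290,400),5)
E
```

```text
time: 15.07
position: [0.4532, -0.3227, 0.1866]
eef_rot: [0.821, 0.57, -0.0, -0.001]
force: [-0.2, 0.7, -1.0]
finger_gap: 0.023
grasp_force: 29.9
time: 15.73
position: [0.4537, -0.3231, 0.1702]
eef_rot: [0.821, 0.57, 0.0, 0.0]
force: [-0.5, -0.1, -0.5]
finger_gap: 0.0233
grasp_force: 29.9
t 15.73 p [ 0.4537 -0.3231  0.1702] yang -20.46 tilt 0.03 gap 0.0233 gf 29.9 F [-0.5 -0.1 -0.5] q [-0.71  0.06  1.7  -0.    1.38 -0.35]
remaining tool mm [-0.7 -2.2  0.5] units [-0.03 -0.09  0.02] yaw units -0.02
```

View pics/a6.png

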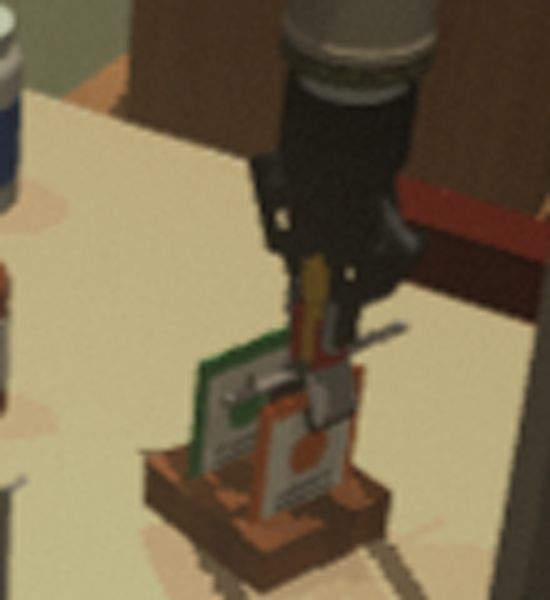

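The near jaw pad, at crop (330,395), is in front of the chart and straddles its top edge, with no contact force. I'll release now.

```bash

python3 -m inch '[[[0,0,0],0],[[0,0,0],0],[[0,0,0],0],[[0,0,0],0],[[0,0,0],0],[[0,0,0],0],[[0,0,0],0],[[0,0,0],0]]' -0.6 30
python3 - <<'E'
from h import *
np.set_printoptions(precision=1,suppress=True)
rem(.4514,-.323,.1697,-20.4)
a=np.radians(-20.4); e=np.array([np.cos(a),np.sin(a)]);f=np.array([-e[1],e[0]]);o=np.array([451.4,-323.0])
for n in("side","top"):
    c=grab(n);np.savez('a7%s.npz'%n,**c);p=pts(c).reshape(-1,3)*1000; col=cv2.cvtColor(c["color"],cv2.COLOR_RGB2HSV).reshape(-1,3)
    lx=(p[:,:2]-o)@e; ly=(p[:,:2]-o)@f; z=p[:,2]
    m=(abs(lx)<20)&(abs(ly)<85)&(abs(ly)>22)&(z>132)&(z<160)
    k=np.polyfit(ly[m],lx[m],1); kz=np.polyfit(ly[m],z[m],1)
    print(n,"rod n",m.sum()," ly",ly[m].min(),ly[m].max(),"lx@0",k[1],"ang",-np.degrees(k[0]),"z@0",kz[1],"slope",np.degrees(kz[0]))
    m=(abs(lx)<16)&(abs(ly)<50)&(abs(ly)>20)&(z>115)&(z<130)&(col[:,0]<18)&(col[:,1]>110)
    print(" chart top n",m.sum(),"ly",ly[m].min(),ly[m].max(),"lx",np.percentile(lx[m],[5,50,95]),"z",np.percentile(z[m],[50,95]))
    m=(abs(lx)<30)&(abs(ly)<30)&(z>170)&(z<225)&(col[:,0]>20)&(col[:,0]<35)&(col[:,1]>110)
    if m.sum(): print(" tab n",m.sum(),"lx",np.percentile(lx[m],[2,50,98]),"z",z[m].min(),z[m].max())
E
```

```text
time: 16.45
position: [0.4535, -0.3229, 0.1698]
eef_rot: [0.821, 0.57, -0.0, 0.0]
force: [-0.6, -1.4, 1.5]
finger_gap: 0.0679
grasp_force: 0.0
t 16.45 p [ 0.5 -0.3  0.2] yang -20.46 tilt 0.01 gap 0.0679 gf 0.0 F [-0.6 -1.4  1.5] q [-0.7  0.1  1.7 -0.   1.4 -0.3]
remaining tool mm [-0.8 -2.   0.1] units [-0.  -0.1  0. ] yaw units -0.02
side rod n 51  ly -65.4105502218709 76.17747579814387 lx@0 2.899355046165193 ang -1.9577778609311516 z@0 148.30958062661009 slope 0.5082337840461675
 chart top n 19 ly -39.59738548760513 42.797467973133465 lx [-0.5  4.4 10.7] z [118.  120.7]
 tab n 18 lx [ 2.6  5.7 14.1] z 173.57339566498055 221.07298689390961
top rod n 71  ly 22.519303512909698 74.26829516215646 lx@0 7.341836736019174 ang -0.5651465134916921 z@0 153.1920625736031 slope -0.7074461477779339
 chart top n 23 ly 20.801283546475233 41.40382328761599 lx [4.2 6.2 9.2] z [121.2 123.3]
```

The jaws have closed on the chart, with the rod about 25 mm above its top edge, so nearly the full pad length has hold. Clip and chart now lean a few mm to +x within the slot play. I'll open fully, rise to the tab and grip it over the slot line.

```bash

python3 -m inch '[[[0,0,0],0],[[0,0,0],0],[[0,0,0],0],[[0,0,-0.2],0],[[0,0,-0.3],0],[[0,0,-0.3],0],[[0,0,-0.3],0],[[0,0,-0.3],0]]' -1 30
python3 -m inch '[[[0,0,0],0],[[0,0,0],0],[[0,0,0],0],[[0,0,0],0],[[0,0,0],0],[[0,0,0],0],[[0,0,0],0],[[0,0,0],0]]'
cat > m.py <<'E'
from h import *
np.set_printoptions(precision=1,suppress=True)
rem(.4537,-.323,.204,-20.4)
a=np.radians(-20.4); e=np.array([np.cos(a),np.sin(a)]);f=np.array([-e[1],e[0]]);o=np.array([451.4,-323.0])
for n in("side","top"):
    c=grab(n);p=pts(c).reshape(-1,3)*1000; col=cv2.cvtColor(c["color"],cv2.COLOR_RGB2HSV).reshape(-1,3)
    if n=="side": save(c,"a8",(70,190,290,400),5)
    lx=(p[:,:2]-o)@e; ly=(p[:,:2]-o)@f; z=p[:,2]
    m=(abs(lx)<20)&(abs(ly)<85)&(abs(ly)>22)&(z>132)&(z<160)
    k=np.polyfit(ly[m],lx[m],1); kz=np.polyfit(ly[m],z[m],1)
    print(n,"rod n",m.sum()," ly",ly[m].min(),ly[m].max(),"lx@0",k[1],"ang",-np.degrees(k[0]),"z med",np.median(z[m]),"slope",np.degrees(kz[0]))
    m=(abs(lx)<16)&(abs(ly)<50)&(abs(ly)>20)&(z>115)&(z<130)&(col[:,0]<18)&(col[:,1]>110)
    print(" chart top n",m.sum(),"ly",ly[m].min(),ly[m].max(),"lx",np.percentile(lx[m],[5,50,95]),"z",np.percentile(z[m],[50,95]))
    m=(abs(lx)<30)&(abs(ly)<30)&(z>185)&(z<235)&(col[:,0]>20)&(col[:,0]<35)&(col[:,1]>110)
    if m.sum(): print(" tab n",m.sum(),"lx",np.percentile(lx[m],[2,50,98]),"z",z[m].min(),z[m].max())
E
python3 m.py
```

```text
time: 17.22
position: [0.4538, -0.3231, 0.2062]
eef_rot: [0.821, 0.57, 0.0, 0.001]
force: [-0.2, -0.3, -0.5]
finger_gap: 0.0857
grasp_force: 0.0
time: 17.88
position: [0.4534, -0.3228, 0.2046]
eef_rot: [0.821, 0.57, -0.0, -0.0]
force: [-0.2, -0.0, -0.7]
finger_gap: 0.085
grasp_force: 0.0
t 17.88 p [ 0.5 -0.3  0.2] yang -20.46 tilt 0.02 gap 0.085 gf 0.0 F [-0.2 -0.  -0.7] q [-0.7  0.   1.7  0.   1.4 -0.3]
remaining tool mm [-0.1  0.3  0.6] units [-0.  0.  0.] yaw units -0.02
side rod n 74  ly -72.60449916021625 77.95135640522646 lx@0 4.210042569435369 ang -0.6645591648770884 z med 148.9266575809139 slope -0.2926706441327265
 chart top n 26 ly -38.86033532420339 44.831491018404904 lx [-0.2  3.   8.1] z [118.3 122.6]
 tab n 13 lx [ 3.3  7.3 17.1] z 188.01773355642777 222.4957050502053
top rod n 70  ly 23.14834588256489 74.22528254083252 lx@0 7.701951401557735 ang -0.3151176937227902 z med 152.2929648176521 slope -0.43446736642815825
 chart top n 26 ly 20.23235328630133 41.15632886857658 lx [3.8 6.  8.7] z [121.1 124.4]
```

```bash

python3 -m inch '[[[0,0,0],0],[[0,0,0],0],[[0,0,0],0],[[0,0,0],0],[[0,0,0],0],[[0,0,0],0],[[0,0,0],0],[[0,0,0],0]]' 1 50
python3 -m inch '[[[0,0,0],0],[[0,0,0],0],[[0,0,0],0],[[0,0,0],0],[[0,0,0],0],[[0,0,0],0],[[0,0,0],0],[[0,0,0],0]]'
python3 m.py
```

```text
time: 18.65
position: [0.4536, -0.323, 0.2049]
eef_rot: [0.821, 0.57, 0.0, 0.0]
force: [-0.6, -0.7, 0.9]
finger_gap: 0.0091
grasp_force: 52.0
time: 19.32
position: [0.4535, -0.3229, 0.2048]
eef_rot: [0.821, 0.57, 0.0, 0.0]
force: [-0.4, 0.4, 1.2]
finger_gap: 0.0091
grasp_force: 52.0
t 19.32 p [ 0.5 -0.3  0.2] yang -20.46 tilt 0.0 gap 0.0091 gf 52.0 F [-0.4  0.4  1.2] q [-0.7  0.   1.7  0.   1.4 -0.3]
remaining tool mm [0.  0.2 0.8] units [0. 0. 0.] yaw units -0.02
side rod n 71  ly -70.19316718425551 77.64535166606328 lx@0 -2.5382631254162944 ang -0.2548026150206587 z med 149.56655829431767 slope -0.17965541634864443
 chart top n 23 ly -38.011212120666634 43.071596026415904 lx [-4.3 -1.3  3. ] z [117.9 121.1]
 tab n 3 lx [-5.4 -3.7  6.4] z 209.0210648812697 215.26444049510278
top rod n 70  ly 22.761735834674333 74.21184464452041 lx@0 0.9615122518580745 ang -0.2899723509362813 z med 152.6446148194865 slope -0.2668360438039966
 chart top n 17 ly 21.44114467484792 41.72704349147496 lx [-1.   0.2  2.6] z [120.9 125.3]
```

The tab is held, and clip and chart are upright with almost no side force. I'll lift slowly out of the slot.

```bash

python3 -m inch '[[[0,0,-0.1],0],[[0,0,-0.2],0],[[0,0,-0.2],0],[[0,0,-0.2],0],[[0,0,-0.2],0],[[0,0,-0.2],0],[[0,0,-0.2],0],[[0,0,-0.2],0]]'
python3 -m inch '[[[0,0,-0.3],0],[[0,0,-0.4],0],[[0,0,-0.5],0],[[0,0,-0.5],0],[[0,0,-0.5],0],[[0,0,-0.5],0],[[0,0,-0.5],0],[[0,0,-0.5],0]]'
python3 -m inch '[[[0,0,-0.5],0],[[0,0,-0.5],0],[[0,0,-0.5],0],[[0,0,-0.5],0],[[0,0,-0.4],0],[[0,0,-0.2],0],[[0,0,0],0],[[0,0,0],0]]'
python3 - <<'E'
from h import *
rem(.5323,-.0136,.40,-4.7)
c=grab('side');np.savez('a9.npz',**c);save(c,'a9',(10,190,270,420),4)
E
```

```text
time: 20.08
position: [0.4535, -0.3229, 0.2429]
eef_rot: [0.821, 0.57, 0.0, 0.0]
force: [-0.7, -0.8, -2.0]
finger_gap: 0.0094
grasp_force: 51.8
time: 20.75
position: [0.4535, -0.323, 0.3364]
eef_rot: [0.821, 0.57, 0.0, 0.0]
force: [0.4, -1.0, -1.3]
finger_gap: 0.0092
grasp_force: 51.8
time: 21.42
position: [0.4536, -0.323, 0.3997]
eef_rot: [0.821, 0.57, -0.0, -0.0]
force: [-0.6, 1.0, -1.7]
finger_gap: 0.0092
grasp_force: 51.8
t 21.42 p [ 0.4536 -0.323   0.3997] yang -20.46 tilt 0.0 gap 0.0092 gf 51.8 F [-0.6  1.  -1.7] q [-0.71  0.    1.34 -0.    1.8  -0.35]
remaining tool mm [ 3.174e+02 -3.440e+01 -3.000e-01] units [ 1.27e+01 -1.38e+00 -1.00e-02] yaw units -3.94
```

View pics/a9.png

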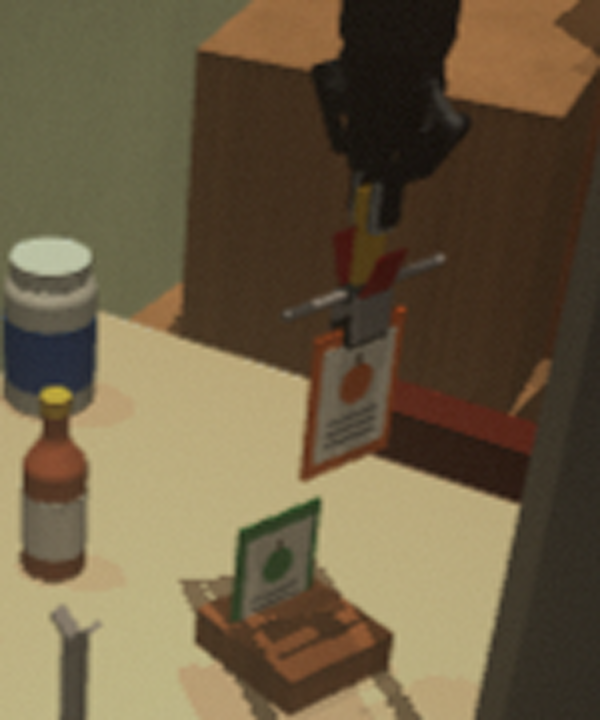

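The orange chart hangs straight from the clip, held only by the yellow tab, clear of the block. The green chart is still in its slot. Now over to the stand.

```bash

python3 -m inch '[[[0.2,0,0],0],[[0.5,-0.05,0],0],[[0.8,-0.1,0],0],[[0.9,-0.1,0],0],[[0.9,-0.1,0],0],[[0.9,-0.1,0],0],[[0.9,-0.1,0],0],[[0.9,-0.1,0],0]]'
python3 -m inch '[[[0.9,-0.1,0],0],[[0.9,-0.1,0],0],[[0.9,-0.1,0],0],[[0.9,-0.1,0],0],[[0.9,-0.1,0],0],[[0.8,-0.1,0],0],[[0.6,-0.1,0],0],[[0.3,-0.05,0],0]]'
python3 -m inch '[[[0,0,0],-0.3],[[0,0,0],-0.6],[[0,0,0],-0.7],[[0,0,0],-0.7],[[0,0,0],-0.7],[[0,0,0],-0.6],[[0,0,0],-0.3],[[0,0,0],0]]'
python3 -c "
from h import *
rem(.5323,-.0136,.40,-4.7)"
```

```text
time: 22.13
position: [0.4908, -0.1745, 0.3993]
eef_rot: [0.821, 0.57, -0.0, -0.0]
force: [0.3, 0.1, -1.1]
finger_gap: 0.0088
grasp_force: 51.8
time: 22.8
position: [0.5271, -0.022, 0.3993]
eef_rot: [0.821, 0.571, -0.0, -0.001]
force: [-0.1, -0.4, -1.7]
finger_gap: 0.0091
grasp_force: 51.8
time: 23.47
position: [0.5271, -0.0255, 0.3997]
eef_rot: [0.736, 0.677, -0.0, -0.0]
force: [0.0, -0.0, -2.3]
finger_gap: 0.009
grasp_force: 51.8
t 23.47 p [ 0.5271 -0.0255  0.3997] yang -4.83 tilt 0.02 gap 0.009 gf 51.8 F [ 0.  -0.  -2.3] q [-0.15 -0.07  1.41 -0.    1.8  -0.06]
remaining tool mm [12.3  4.2 -0.3] units [ 0.49  0.17 -0.01] yaw units -0.03
```

```bash

python3 -m inch '[[[0.25,0.1,0],0],[[0.25,0.07,0],0],[[0,0,0],0],[[0,0,0],0],[[0,0,0],0],[[0,0,0],0],[[0,0,0],0],[[0,0,0],0]]'
cat > s.py <<'E'
from h import *
import sys
np.set_printoptions(precision=1,suppress=True)
zr=float(sys.argv[1])
rem(.5323,-.0136,.40,-4.7)
a=np.radians(-4.7); e=np.array([np.cos(a),np.sin(a)]);f=np.array([-e[1],e[0]]);o=np.array([532.3,-13.6])
for n,bx,bz in(("side",-.68,.73),("top",-.2,.98)):
    c=grab(n);np.savez("s_%s.npz"%n,**c);p=pts(c).reshape(-1,3)*1000; col=cv2.cvtColor(c["color"],cv2.COLOR_RGB2HSV).reshape(-1,3)
    lx=(p[:,:2]-o)@e; ly=(p[:,:2]-o)@f; z=p[:,2]
    m=(abs(lx)<22)&(abs(ly)<85)&(abs(ly)>27)&(abs(z-zr)<16)
    if m.sum()>5:
        k=np.polyfit(ly[m],lx[m],1); kz=np.polyfit(ly[m],z[m],1)
        print(n,"rod n",m.sum()," ly",ly[m].min(),ly[m].max(),"lx@0",k[1]-4*bx,"yaw",-np.degrees(k[0]),"z",kz[1]-4*bz,"slope",np.degrees(kz[0]))
    for lo,hi in ((8,16),(60,150),(155,184)):
        m=(abs(lx)<(70 if lo<20 else 22))&(abs(ly)<90)&(abs(ly)>(0 if lo<20 else 45))&(z>lo)&(z<hi)
        if m.sum()>5: print("  stand",lo,m.sum(),"lx",np.percentile(lx[m],[1,99]),"ly",np.percentile(ly[m],[1,99]),"ctr/ang",[np.round(q,1) for q in cv2.minAreaRect(np.stack([lx[m],ly[m]],1).astype(np.float32))])
    m=(abs(lx)<25)&(abs(ly)<60)&(z<zr-15)&(z>zr-150)&(col[:,0]<18)&(col[:,1]>110)
    if m.sum()>5: print("  chart",m.sum(),"lx",np.percentile(lx[m],[2,50,98]),"ly",np.percentile(ly[m],[1,99]),"z",np.percentile(z[m],[1,99]))
E
python3 s.py 342.5
```

```text
time: 24.13
position: [0.5326, -0.0129, 0.3998]
eef_rot: [0.737, 0.676, 0.0, 0.0]
force: [-0.1, -0.6, -1.9]
finger_gap: 0.0093
grasp_force: 51.8
t 24.13 p [ 0.5 -0.   0.4] yang -4.87 tilt 0.0 gap 0.0093 gf 51.8 F [-0.1 -0.6 -1.9] q [-0.1 -0.1  1.4 -0.   1.8 -0. ]
remaining tool mm [-0.7 -0.3 -0.2] units [-0. -0. -0.] yaw units -0.04
side rod n 97  ly -70.69506329224122 76.75982387139054 lx@0 -0.5155518420891037 yaw -0.43258095936620133 z 341.28828465933015 slope -0.1701627481867636
  stand 8 1086 lx [-55.3  52.2] ly [-77.3  83.3] ctr/ang [array([-1.4,  2. ]), array([111.5, 167.8]), np.float64(0.8)]
  stand 60 345 lx [-9.8  7.8] ly [-64.7  69.1] ctr/ang [array([-0.8,  2.1]), array([136.7,  19.8]), np.float64(89.3)]
  stand 155 138 lx [-18.6  14.8] ly [-65.4  68.4] ctr/ang [array([-2.6,  1.4]), array([135.1,  35.5]), np.float64(89.3)]
  chart 338 lx [-7.6 -4.   1.8] ly [-41.1  44.6] z [201.6 318.2]
top rod n 175  ly -71.52161948344461 73.77119137715275 lx@0 -0.009006308849455413 yaw -0.30449446872305536 z 343.6897709789498 slope -0.1532973180932452
  stand 8 1403 lx [-53.4  53.2] ly [-81.9  80.4] ctr/ang [array([ 1.1, -0.9]), array([110.2, 164.8]), np.float64(0.1)]
  stand 60 53 lx [-6.6  7.6] ly [-66.1  64.2] ctr/ang [array([ 0.6, -0.9]), array([131.4,  14.4]), np.float64(90.0)]
  stand 155 165 lx [-16.5  19.1] ly [-66.7  64.3] ctr/ang [array([ 0.7, -0.9]), array([ 36. , 131.7]), np.float64(0.8)]
  chart 166 lx [-4.4 -3.2  0.9] ly [-42.1  40.8] z [203.7 319.5]
```

The rod is centred over the forks to within about 1 mm, and 1.5 mm off along the rod. I'll correct that and come down to just above the fork tips.

```bash

python3 -m inch '[[[-0.05,0,0.2],0],[[0,0,0.4],0],[[0,0,0.5],0],[[0,0,0.5],0],[[0,0,0.5],0],[[0,0,0.5],0],[[0,0,0.5],0],[[0,0,0.5],0]]'
python3 -m inch '[[[0,0,0.5],0],[[0,0,0.5],0],[[0,0,0.5],0],[[0,0,0.4],0],[[0,0,0.3],0],[[0,0,0.1],0],[[0,0,0],0],[[0,0,0],0]]'
python3 s.py 195
```

```text
time: 24.9
position: [0.5323, -0.0141, 0.3082]
eef_rot: [0.736, 0.676, -0.0, -0.0]
force: [0.1, 0.5, -0.7]
finger_gap: 0.0091
grasp_force: 51.8
time: 25.57
position: [0.5328, -0.0141, 0.2528]
eef_rot: [0.736, 0.676, 0.0, 0.0]
force: [-0.1, -0.9, -0.2]
finger_gap: 0.0094
grasp_force: 51.8
t 25.57 p [ 0.5 -0.   0.3] yang -4.86 tilt 0.04 gap 0.0094 gf 51.8 F [-0.1 -0.9 -0.2] q [-0.1 -0.1  1.7  0.   1.5 -0. ]
remaining tool mm [   0.5   -0.4 -147.2] units [ 0.  -0.  -5.9] yaw units -0.04
side rod n 80  ly -72.94272423359637 75.55579559473954 lx@0 -0.129345756887147 yaw -0.49300619234120235 z 194.48296414243939 slope -0.46243138643665477
  stand 8 960 lx [-55.8  51.6] ly [-76.9  84.2] ctr/ang [array([-1.4,  2.1]), array([167.6, 111.6]), np.float64(89.7)]
  stand 60 307 lx [-9.8  7.4] ly [-64.7  68.8] ctr/ang [array([0.3, 1.5]), array([ 21.8, 135.3]), np.float64(0.8)]
  stand 155 128 lx [-17.5  16.2] ly [-66.4  69.1] ctr/ang [array([-2.2,  0.4]), array([138.8,  35.7]), np.float64(88.6)]
  chart 269 lx [-8.2 -4.1  1. ] ly [-41.5  55.6] z [ 53.8 174.6]
top rod n 144  ly -69.29678161342915 72.98500305123406 lx@0 0.49818591144797414 yaw -0.9985572992881683 z 193.88420061588528 slope 0.375648780333045
  stand 8 1119 lx [-53.7  54.4] ly [-80.4  80.7] ctr/ang [array([-3.1, -0.3]), array([163.8, 118. ]), np.float64(89.6)]
  stand 60 52 lx [-6.6  7.5] ly [-66.   64.2] ctr/ang [array([ 1. , -0.9]), array([ 15.3, 131. ]), np.float64(0.0)]
  stand 155 131 lx [-16.3  18.9] ly [-66.7  64.6] ctr/ang [array([ 1., -1.]), array([ 35.6, 131.7]), np.float64(0.5)]
  chart 110 lx [-3.8 -2.5  0.9] ly [-43.2  40. ] z [ 61.2 172.2]
```

```bash

python3 -m inch '[[[0,0,0.15],0],[[0,0,0.2],0],[[0,0,0.2],0],[[0,0,0.15],0],[[0,0,0.1],0],[[0,0,0.05],0],[[0,0,0],0],[[0,0,0],0]]'
python3 -m inch '[[[0,0,0.05],0],[[0,0,0.05],0],[[0,0,0],0],[[0,0,0],0],[[0,0,0],0],[[0,0,0],0],[[0,0,0],0],[[0,0,0],0]]'
python3 s.py 172
```

```text
time: 26.33
position: [0.5325, -0.0141, 0.231]
eef_rot: [0.736, 0.676, -0.0, -0.0]
force: [-0.6, 0.3, -1.0]
finger_gap: 0.0092
grasp_force: 51.8
time: 27.0
position: [0.5326, -0.0141, 0.2286]
eef_rot: [0.736, 0.676, 0.0, 0.0]
force: [0.5, 0.1, -1.3]
finger_gap: 0.0091
grasp_force: 51.8
t 27.0 p [ 0.5 -0.   0.2] yang -4.86 tilt 0.01 gap 0.0091 gf 51.8 F [ 0.5  0.1 -1.3] q [-0.1 -0.1  1.7  0.   1.5 -0. ]
remaining tool mm [   0.5   -0.3 -171.4] units [ 0.  -0.  -6.8] yaw units -0.04
side rod n 187  ly -71.0959582156913 75.3678485011513 lx@0 1.4978327330262198 yaw -0.19390724048735022 z 168.3416028122895 slope -0.21561370628996954
  stand 8 844 lx [-55.5  51.9] ly [-76.7  84. ] ctr/ang [array([-1.7,  2.1]), array([165.6, 110.8]), np.float64(89.7)]
  stand 60 315 lx [-9.9  7.4] ly [-65.1  68.9] ctr/ang [array([-1.5,  0.7]), array([137.7,  19.1]), np.float64(89.8)]
  stand 155 167 lx [-18.6  17.5] ly [-69.8  75.1] ctr/ang [array([-1.6,  2.1]), array([146.5,  39.6]), np.float64(89.9)]
  chart 258 lx [-8.3 -4.4  1.6] ly [-41.3  54.8] z [ 30.6 148.5]
top rod n 241  ly -68.50248721406005 72.09609012926002 lx@0 1.4869296640542988 yaw 0.142780514654377 z 171.58671469207482 slope -0.06648450805344933
  stand 8 1054 lx [-53.4  54.6] ly [-78.   80.8] ctr/ang [array([0.8, 0.6]), array([162.1, 110.4]), np.float64(89.5)]
  stand 60 48 lx [-6.6  6.9] ly [-64.8  64.2] ctr/ang [array([ 0.3, -0.5]), array([ 13.6, 129.9]), np.float64(0.0)]
  stand 155 198 lx [-15.9  18.7] ly [-68.1  71.8] ctr/ang [array([1.1, 1.8]), array([ 35.8, 140.5]), np.float64(0.6)]
  chart 104 lx [-4.3 -3.   0.2] ly [-43.5  39.2] z [ 29.8 148.8]
```

```bash

python3 -m inch '[[[0,0,0.04],0],[[0,0,0.04],0],[[0,0,0],0],[[0,0,0],0],[[0,0,0],0],[[0,0,0],0],[[0,0,0],0],[[0,0,0],0]]'
python3 -m inch '[[[0,0,0.04],0],[[0,0,0.04],0],[[0,0,0],0],[[0,0,0],0],[[0,0,0],0],[[0,0,0],0],[[0,0,0],0],[[0,0,0],0]]'
```

```text
time: 27.77
position: [0.5326, -0.0141, 0.2266]
eef_rot: [0.736, 0.676, 0.0, 0.0]
force: [1.1, 0.5, -1.3]
finger_gap: 0.0088
grasp_force: 51.9
time: 28.43
position: [0.5333, -0.0142, 0.2257]
eef_rot: [0.736, 0.676, 0.001, 0.001]
force: [1.7, -0.9, 5.7]
finger_gap: 0.0092
grasp_force: 52.9
```

The rod met the forks at the expected height (+5.7 N upward at TCP 0.2257). I'll release and retreat upward.

```bash

python3 -m inch '[[[0,0,0],0],[[0,0,0],0],[[0,0,0],0],[[0,0,0],0],[[0,0,0],0],[[0,0,0],0],[[0,0,0],0],[[0,0,0],0]]' -1 30
python3 -m inch '[[[0,0,-0.2],0],[[0,0,-0.3],0],[[0,0,-0.5],0],[[0,0,-0.7],0],[[0,0,-0.8],0],[[0,0,-0.8],0],[[0,0,-0.8],0],[[0,0,-0.8],0]]'
python3 -m inch '[[[0,0,-0.8],0],[[-0.4,0,-0.4],0],[[-0.8,0,0],0],[[-0.8,0,0],0],[[-0.8,0,0],0],[[-0.8,0,0],0],[[-0.8,0,0],0],[[-0.8,0,0],0]]'
python3 -m inch '[[[-0.8,0,0],0],[[-0.4,0,0],0],[[0,0,0],0],[[0,0,0],0],[[0,0,0],0],[[0,0,0],0],[[0,0,0],0],[[0,0,0],0]]'
python3 s.py 172
python3 - <<'E'
from h import *
a=cv2.resize(np.load("s_side.npz")["color"][110:260,220:320,::-1],(400,600),interpolation=cv2.INTER_CUBIC)
b=cv2.resize(np.load("s_top.npz")["color"][145:245,250:320,::-1],(400,600),interpolation=cv2.INTER_CUBIC)
cv2.imwrite("pics/a10.png",np.hstack([a,b]))
E
```

```text
time: 29.1
position: [0.5325, -0.0141, 0.2245]
eef_rot: [0.736, 0.676, -0.0, -0.0]
force: [-0.4, 0.5, -0.6]
finger_gap: 0.0855
grasp_force: 0.0
time: 29.77
position: [0.5326, -0.0141, 0.3498]
eef_rot: [0.736, 0.676, 0.001, 0.001]
force: [0.4, -0.5, -0.1]
finger_gap: 0.0854
grasp_force: 0.0
time: 30.43
position: [0.5211, -0.1453, 0.3776]
eef_rot: [0.737, 0.676, 0.0, 0.0]
force: [0.4, 1.0, -0.2]
finger_gap: 0.0858
grasp_force: 0.0
time: 31.1
position: [0.5191, -0.1727, 0.3772]
eef_rot: [0.736, 0.677, 0.0, 0.0]
force: [0.5, 0.3, 0.0]
finger_gap: 0.0854
grasp_force: 0.0
t 31.1 p [ 0.5 -0.2  0.4] yang -4.8 tilt 0.01 gap 0.0854 gf 0.0 F [0.5 0.3 0. ] q [-0.4 -0.   1.4  0.   1.8 -0.3]
remaining tool mm [159.7  -0.2 -22.8] units [ 6.4 -0.  -0.9] yaw units -0.02
side rod n 180  ly -72.52119630623623 78.23781969651746 lx@0 2.470128806832962 yaw 0.14412780249820484 z 167.13125314023435 slope 0.1931017917250085
  stand 8 863 lx [-55.7  51.7] ly [-78.  84.] ctr/ang [array([-2.7,  2.5]), array([168. , 111.3]), np.float64(89.7)]
  stand 60 329 lx [-9.5  6.8] ly [-66.1  68.8] ctr/ang [array([-0.6,  1.2]), array([ 19.1, 136.8]), np.float64(0.8)]
  stand 155 165 lx [-18.5  17.8] ly [-70.4  75.3] ctr/ang [array([0.2, 2.9]), array([ 37.2, 150.7]), np.float64(0.6)]
  chart 293 lx [-8.3 -3.2  3.1] ly [-41.8  55.5] z [ 28.2 147.2]
top rod n 250  ly -73.66853460193485 72.98570700969742 lx@0 2.018307795027229 yaw 0.1156510718881138 z 170.10930922690736 slope 0.09004619345206272
  stand 8 1325 lx [-53.4  55. ] ly [-81.7  80.3] ctr/ang [array([ 1.2, -0.9]), array([165.1, 110.7]), np.float64(89.9)]
  stand 60 49 lx [-6.2  7.5] ly [-66.1  64. ] ctr/ang [array([ 0.9, -1.2]), array([ 14.2, 131.1]), np.float64(0.0)]
  stand 155 206 lx [-16.1  18.9] ly [-73.3  72.2] ctr/ang [array([ 0.7, -0.4]), array([ 35.7, 146.5]), np.float64(0.9)]
  chart 120 lx [-10.1  -1.9   1.1] ly [-42.7  39.7] z [ 43.3 152.3]
```

View pics/a10.png

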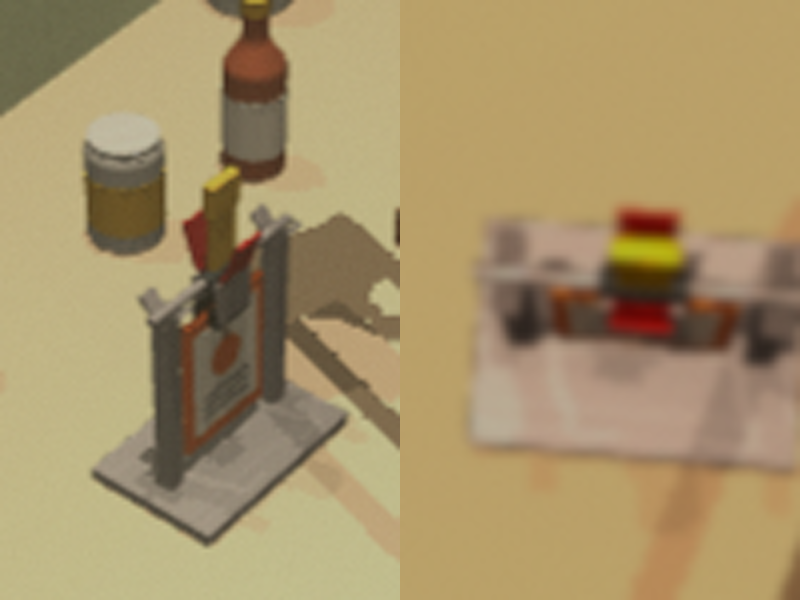

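The rod lies in both forks and the chart hangs straight between the posts. I'll check that it is no longer swinging, then hand in.

```bash
cat > w.py <<'E'
from h import *
a=np.radians(-4.7); e=np.array([np.cos(a),np.sin(a)]);o=np.array([532.3,-13.6])
r=[]
for i in range(8):
    c=grab("side");p=pts(c).reshape(-1,3)*1000;col=cv2.cvtColor(c["color"],cv2.COLOR_RGB2HSV).reshape(-1,3);lx=(p[:,:2]-o)@e
    g=(abs(lx)<30)&(abs(p[:,1]+13.6)<40)
    b=g&(p[:,2]>25)&(p[:,2]<60);t=g&(p[:,2]>222)&(p[:,2]<250); q=g&(p[:,2]>110)&(p[:,2]<135)
    r.append([lx[x].mean().round(1) for x in (b,q,t)])
print(ctrl.sense()["time"],r)
E
python3 w.py
for i in 1; do python3 -m inch '[[[0,0,0],0],[[0,0,0],0],[[0,0,0],0],[[0,0,0],0],[[0,0,0],0],[[0,0,0],0],[[0,0,0],0],[[0,0,0],0]]' >/dev/null; done
python3 -m inch '[[[0,0,0],0],[[0,0,0],0],[[0,0,0],0],[[0,0,0],0],[[0,0,0],0],[[0,0,0],0],[[0,0,0],0],[[0,0,0],0]]' >/dev/null
python3 -m inch '[[[0,0,0],0],[[0,0,0],0],[[0,0,0],0],[[0,0,0],0],[[0,0,0],0],[[0,0,0],0],[[0,0,0],0],[[0,0,0],0]]' >/dev/null
python3 w.py
```

```text
31.6 [[np.float64(-3.6), np.float64(-3.7), np.float64(-2.7)], [np.float64(-3.7), np.float64(-3.5), np.float64(-2.6)], [np.float64(-3.8), np.float64(-4.0), np.float64(-2.6)], [np.float64(-3.9), np.float64(-4.0), np.float64(-2.8)], [np.float64(-3.7), np.float64(-3.9), np.float64(-2.8)], [np.float64(-3.7), np.float64(-3.6), np.float64(-3.0)], [np.float64(-3.8), np.float64(-3.7), np.float64(-2.9)], [np.float64(-3.8), np.float64(-3.7), np.float64(-2.8)]]
34.0 [[np.float64(-3.7), np.float64(-3.4), np.float64(-2.9)], [np.float64(-3.6), np.float64(-3.8), np.float64(-3.0)], [np.float64(-3.9), np.float64(-3.9), np.float64(-2.8)], [np.float64(-3.6), np.float64(-3.8), np.float64(-2.9)], [np.float64(-3.8), np.float64(-3.6), np.float64(-2.9)], [np.float64(-3.7), np.float64(-3.7), np.float64(-3.0)], [np.float64(-3.9), np.float64(-4.0), np.float64(-3.1)], [np.float64(-3.7), np.float64(-4.0), np.float64(-3.0)]]
```

It is still and plumb, so I'm handing in.

```bash
python3 -c "
from station import ctrl
print(ctrl.close_job())"
```

```text
the job is handed in; nothing more can be done
None
```

The orange chart hangs straight and still on the steel stand by the clip, with the rod seated in both forks; the green chart was still in its slot after the lift, and the job was handed in at about 34 s.

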